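# Feed the carrier round the corner guide

### The job

Take the steel carrier by its post and slide it along the guide channel, round the bend and down the outlet leg, past the spring catch, until it sits fully home against the end stop. Keep it down on the board all the way and go gently: where it rubs on a wall, give way instead of forcing it. Leave the two check weights on the board where they stand.

Things in the scene. Friction and masses are not known exactly. Their poses are not given: they have to be found in the camera images.
- guide: Corner guide on a grey board, 280 x 283 x 8 mm, screwed to the worktop: an L-shaped channel between aluminium walls 8 mm thick, 16 mm high above the board. Origin: centre of the bend's circle, at the board's underside; z up; slick coated surfaces (friction about 0.2); the inlet runs along +x, the bend turns left. Force between carrier and walls, catch or stop must stay under 22 N.
- bend_centre (a point): Centre of the bend's circle on the board's top face (8 mm above the worktop), axes as the guide's. The channel's centreline keeps 75 mm from it all round the bend, turning left (anticlockwise from above). The last part of the bend and the outlet leg are one separate piece that was turned about this point and clamped there.
- bend_start (a point): Point on the board's top face where the straight inlet leg ends and the bend begins: guide's x 0, y -75 mm. The inlet's centreline reaches it along the guide's +x from its open end 105 mm before. The channel here and in the bend is 48 mm wide, 2 mm of play on each side of the carrier.
- outlet_square (a point): Where the bend would end if the outlet leg stood square: guide's x 75, y 0 mm. The leg is clamped up to 0.35 rad either way of square, an angle a (anticlockwise positive) NOT measured: feel it from the walls' side forces, or see it. The bend then turns 90 degrees + a, ends at (75 cos a, 75 sin a), and the leg runs straight along (-sin a, cos a). Channel 50 mm wide (3 mm play a side).
- home_square (a point): Where the carrier's axis stands when home if the outlet leg is square: guide's x 75, y 100 mm, on the board. At any clamped angle, home is 100 mm along the leg's straight and so 125 mm (123 to 127 with side play) from bend_centre. There the carrier touches a flat end stop across the channel. The leg does not turn under the forces of the job.
- catch (a joint): Spring catch: a steel roller 12 mm in diameter, standing 10 mm out of the outlet's outer (right-hand) wall, 12 mm before home. Value: metres pushed back into the wall, 0 free, 0.012 at most. It yields sideways under 2 to 7 N; the carrier meets it about 30 mm before home, needs a 3 to 12 N push along the channel to pass, and is then held home by it.
- carrier_mid (a point): Carrier, a turned steel puck standing in the inlet leg: round body 44 mm in diameter, 18 mm high, on it a straight round post 18 mm in diameter, from 18 to 46 mm above the underside. Grip the post with the fingertips no lower than 20 mm above the underside (clear of the body and of the walls). 0.28 to 0.56 kg. This point: on its axis, half-way up, 23 mm above the underside.
- carrier: The same carrier; origin on its axis at the underside.
- weight_200g_mid (a point): Larger check weight, pale yellow, 28 mm in diameter, 46 mm high, standing on the board inside the corner; point on its axis half-way up. Leave it alone.
- weight_100g_mid (a point): Smaller check weight, grey, 22 mm in diameter, 37 mm high, standing on the board inside the corner; point on its axis half-way up. Leave it alone.
Mind the look-alikes: they are no part of the job. Of the things like the carrier, leave any that is orange or purple; of the rest the larger one is meant.

How it is judged:
By the outcome, as a careful person would: the job done as asked, in the order asked, and still so for the second after the job is handed in, with the robot touching nothing.
It also fails if it takes over 72 s, if anything falls off the work surface, if the arm or the gripper's body presses on something with over 40 N, if the wrist force passes 120 N, or if a joint passes its speed limit or range.

### The arm

A 7-joint arm with a two-finger parallel gripper is mounted at the origin on a cart in front of the work surface, level with it; the furniture and walls round the work are solid. World frame = base frame: x ahead of the robot, y to its left, z up, the work surface at z = 0. Lengths are in m, angles in rad, forces in N, time in s.
With the tool pointing down it reaches from about 0.425 to 0.95 m from the base axis. Payload 4.7 kg.
Tool frame: the origin (TCP) lies between the finger pads; the fingertips stand 25 mm ahead of it and the grasp point (between the pads) lies 6 mm ahead of it; z points along the fingers, y is the line along which they close (so a half turn about z gives the same grasp; the last joint's range is limited). The gripper opens to 85 mm and grips with 20 to 120 N. Pads are 22 mm wide; open, the fingers measure 114 mm over their backs; the gripper's body (76 mm by 85 mm) begins 54 mm behind the grasp point. The pads swing forward as they close: fully open they stand 13 mm farther back than shut.
Start: joints at [1.143, 0.469, -0.049, 1.532, 0.024, 1.141, -0.082], TCP at [0.262, -0.622, 0.256] pointing down, gripper open.
Joint ranges: [-2.59, 2.59], [-0.33, 1.99], [-1.39, 1.29], [0.1, 2.45], [-1.04, 4.18], [0.21, 1.99], [-2.66, 2.66]. Speed limits (rad/s): [2.57, 2.57, 3.14, 3.14, 3.14, 3.14, 3.14].

### API

Orientations are given as a 3x3 rotation matrix whose columns are the frame's x, y, z axes.
In Python, from rig import * gives the robot as it stands. Calls block until the motion is done:
- movep(position, orientation): joint-space move of the TCP to a pose.
- move_l(position, attitude=None, feed=0.15, until_force=None): straight line of the TCP; attitude=None keeps the orientation; feed is the mean speed in m/s. With until_force (N) it stops when the force on the tool has changed by that much, and returns True; else False.
- move_joints(angles): joint-space move.
- command_gripper(opening, newtons=None): finger opening in m; newtons is the grip in N (None keeps the last); returns when the fingers have stopped.
- sleep(seconds).
- inverse_kinematics(position, orientation): joint angles nearest the present ones, or None.
- sense(): the state.
- camera(name): name is "side" or "top" or "wrist"; returns (picture, depth): 480x640x3 uint8, red, green, blue; 480x640 float32, m along the optical axis (not along the pixel's ray), 0 where there is no reading.
- camera_params(name): a dict with "K" (3x3 intrinsics, pixels), "position" and "rotation" of the camera in the world; the wrist camera has in their place "tool_from_camera" (4x4, takes a point from camera to tool coordinates, whose origin is the TCP and whose axes are the flange's). Camera axes: x right, y down, z forward; pixel columns grow to the right and rows downward; lengths in m; the calibration is good to about 2 mm. A picture is of the moment at which its call begins: read the wrist's pose just before it. camera_params takes no time and is no camera call.
A pose or a line that the arm cannot do raises Unreachable and nothing moves.
- finish_job(): hands the job in; it is judged then, once.
The state is a dict: "time_s": time; "joint_pos": joint angles; "qd": joint speeds; "joint_efforts": joint torques, N m; "position": TCP position; "tcp_rot": TCP orientation; "wrist_force": force on the tool from outside, world axes, zero at the start; "ft_torque": the same for the moment, N m; "finger_gap": finger opening in m; "gripper_force": force on a finger pad.
Only numpy, scipy, OpenCV 4.12 (cv2) and the standard library are available. Lean on these libraries where they do the work, as an engineer would, in place of code of your own. Each camera call takes 0.05 s, during which the arm holds its last target. There are 200 camera calls.

## Working session

There is one attempt and no reset: what is moved stays moved. The work goes in short steps, each a Python script; the robot and the scene stay as the last script left them, time stands still between calls to the robot, and variables do not carry over. Pictures are saved under pics/ and viewed, at most 10 in all, crops included, and the job is handed in when it is done.

```bash
mkdir -p pics; ls
python3 - <<'E'
from rig import *
import cv2,numpy as np
for n in ("top","side"):
    p,d=camera(n); cv2.imwrite(f"pics/{n}0.png",p[:,:,::-1]); np.save(f"{n}_d.npy",d); np.save(f"{n}_p.npy",p)
    c=camera_params(n); print(n,c["K"],c["position"],c["rotation"])
s=sense(); print(s["time_s"],s["position"],s["tcp_rot"],s["wrist_force"])
E
```

```text
pics
top [[596.34491511   0.         310.35381522]
 [  0.         596.34491511 243.49525812]
 [  0.           0.           1.        ]] [0.39685252 0.09179562 0.90917462] [[-0.02970196 -0.99220435  0.12103026]
 [-0.99903954  0.02556569 -0.03558649]
 [ 0.03221485 -0.12197101 -0.99201072]]
side [[580.82405205   0.         321.99927995]
 [  0.         580.82405205 234.96058547]
 [  0.           0.           1.        ]] [0.1688981  0.75602201 0.56948936] [[-0.90201455 -0.23407826  0.3627356 ]
 [-0.43123866  0.52762923 -0.73187473]
 [-0.02007394 -0.81658727 -0.57687284]]
0.1 [ 0.26192494 -0.62159689  0.25533509] [[ 9.21513050e-01  3.88346628e-01 -7.71527540e-04]
 [ 3.88347385e-01 -9.21511642e-01  1.61308958e-03]
 [-8.45337130e-05 -1.78610380e-03 -9.99998401e-01]] [-0.12389831 -0.07437574  0.01948846]
```

View pics/top0.png

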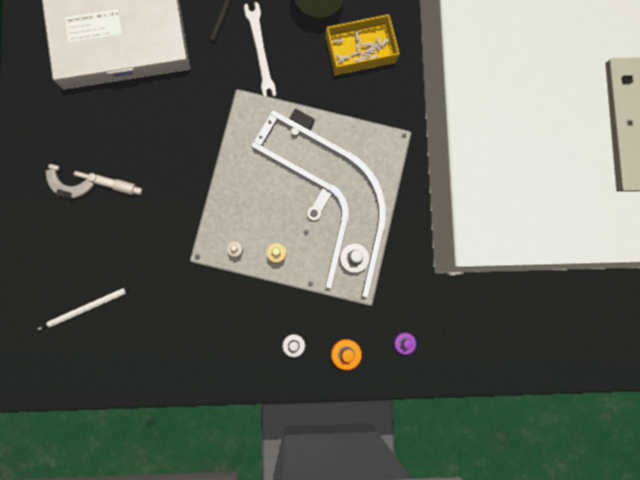

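View pics/side0.png

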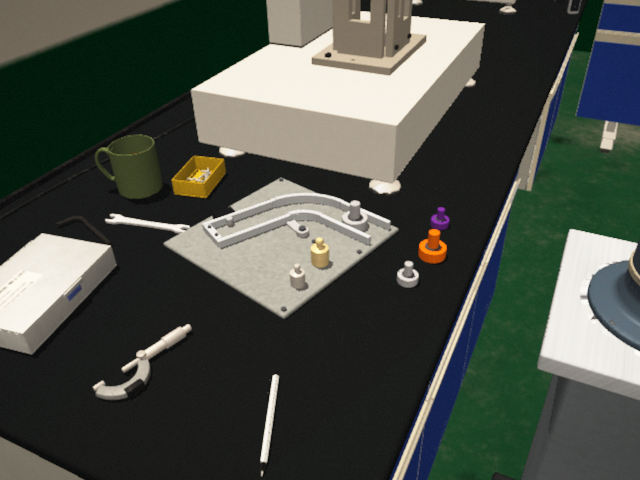

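Candidates in the top picture are the steel puck in the inlet at (355,258), a small silver one at (293,346), orange at (346,354) and purple at (405,343). I choose (355,258): it is steel, the larger of the rest, and stands in the inlet. Next I check it in a close crop.

Run:
```python
import cv2,numpy as np
p=np.load("top_p.npy")[85:310,185:420,::-1]
cv2.imwrite("pics/c1.png",cv2.resize(p,None,fx=2.6,fy=2.6,interpolation=cv2.INTER_CUBIC))
d=np.load("top_d.npy")
from rig import *
c=camera_params("top");K=c["K"];R=c["rotation"];t=c["position"]
def w(u,v):
    z=d[v,u];return R@(z*np.array([(u-K[0,2])/K[0,0],(v-K[1,2])/K[1,1],1]))+t
for q in [(220,220),(355,257),(236,92),(409,130),(193,261),(373,303),(500,100),(440,250),(625,120),(362,50),(318,8),(318,213)]: print(q,w(*q).round(4))
```

```text
(220, 220) [0.5466 0.1962 0.0067]
(355, 257) [ 0.4799 -0.0028  0.0541]
(236, 92) [0.7483 0.1687 0.0091]
(409, 130) [ 0.6839 -0.1018  0.0022]
(193, 261) [0.3969 0.0918 0.9092]
(373, 303) [ 0.414  -0.0334  0.0012]
(500, 100) [ 0.6756 -0.1943  0.1512]
(440, 250) [ 0.4843 -0.121   0.078 ]
(625, 120) [ 0.6393 -0.3512  0.1684]
(362, 50) [ 0.8174 -0.0327  0.0024]
(318, 8) [0.874  0.0373 0.0308]
(318, 213) [0.5516 0.0469 0.0196]
```

View pics/c1.png

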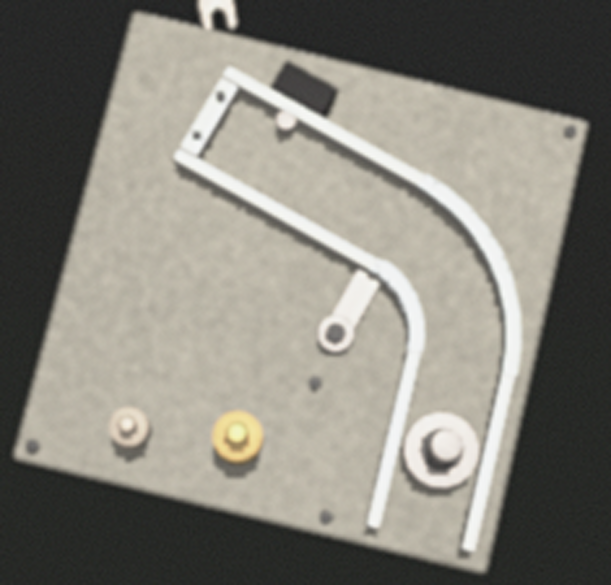

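The carrier is confirmed: crop (440,452), steel, standing in the inlet between the two walls. The bend turns left and the outlet leg runs up-left to the stop at crop (208,115), with the roller at (286,121). The clamp pivot ring at (335,333) is probably the bend centre. Next I fit the guide pose and the angle a to the wall pixels.

```bash
cat > geo.py <<'E'
import numpy as np
from scipy.optimize import least_squares
def ray(c,uv,z):
    K,R,t=c["K"],np.array(c["rotation"]),np.array(c["position"])
    uv=np.atleast_2d(uv).astype(float)
    r=np.c_[(uv[:,0]-K[0,2])/K[0,0],(uv[:,1]-K[1,2])/K[1,1],np.ones(len(uv))]@R.T
    return t+r*((z-t[2])/r[:,2])[:,None]
def togd(p,P):
    c,s=np.cos(p[2]),np.sin(p[2]); d=P-p[:2]; return d@np.array([[c,-s],[s,c]])
def resid(p,P):
    g=togd(p,P); a=p[3]; out=[]
    x,y=g.T; r=np.hypot(x,y); th=np.arctan2(y,x)
    ct,st=np.cos(a),np.sin(a); u=x*ct+y*st; v=-x*st+y*ct
    inl=x<0; leg=(v>0)&(x>0)
    m=np.where((v>0)&((u>0.02)),0,1)
    leg=(v>0)&(u>0.02)
    inl=(~leg)&(x<0)
    rad=np.where(leg,u,np.where(inl,-y,r)); h=np.where(leg,.029,.028)
    return np.abs(rad-.075)-h
E
python3 - <<'E'
from geo import *; from rig import *
import cv2
c=camera_params("top"); p=np.load("top_p.npy"); mn=p.min(2)
def full(q): return np.array(q,float)/2.6+[185,85]
poly=lambda q: full(q).round().astype(np.int32)
m=np.zeros(mn.shape,np.uint8)
cv2.fillPoly(m,[poly([(175,60),(240,60),(540,200),(540,380),(490,565),(350,540),(395,345),(340,265),(170,165)])],1)
for q,r in [((442,452),16.5),((286,121),5),((208,115),13),((358,292),8)]: cv2.circle(m,tuple(full(q).round().astype(int)),int(round(r)),0,-1)
B=(mn>205)&(m>0); vv,uu=np.nonzero(B); print(len(uu))
P=ray(c,np.c_[uu,vv],.024)[:,:2]
ring=ray(c,full((335,333)),.02)[0]; print("ring",ring)
best=None
for a0 in(-.3,0,.3):
  for y0 in (-.3,0,.3):
    f=least_squares(lambda q:resid(q,P),[ring[0],ring[1],y0,a0],loss="soft_l1",f_scale=.002)
    if best is None or f.cost<best.cost: best=f
print(best.x,best.cost,np.abs(best.fun).mean() ,np.median(np.abs(resid(best.x,P))))
x,y,w,a=best.x
def W(g): 
    cc,s=np.cos(w),np.sin(w); return np.array([x+cc*g[0]-s*g[1],y+s*g[0]+cc*g[1]])
# carrier: body top at z=.026, post top at z=.054
for q,z in [((440,451),.026),((446,447),.054)]:
    C=ray(c,full(q),z)[0]; print("carrier",C,togd(best.x,C[None,:2]))
hm=[75*np.cos(a)-100*np.sin(a),75*np.sin(a)+100*np.cos(a)]
print("home",W(np.array(hm)/1000))
for q,z in [((237,436),.031),((129,427),.026)]: C=ray(c,full(q),z)[0]; print("wt",C,togd(best.x,C[None,:2]))
# overlay
im=p[:,:,::-1].copy(); im=cv2.resize(im,None,fx=3,fy=3)
K,R,t=c["K"],np.array(c["rotation"]),np.array(c["position"])
g=[]
for rr,rl in ((.047,.046),(.103,.104)):
    g+=[(xx,-rr) for xx in np.linspace(-.105,0,30)]+[(rr*np.sin(h),-rr*np.cos(h)) for h in np.linspace(0,np.pi/2+a,40)]+[(rl*np.cos(a)-s*np.sin(a),rl*np.sin(a)+s*np.cos(a)) for s in np.linspace(0,.122,30)]
for q in g:
    k=K@(R.T@(np.r_[W(q),.024]-t)); u=k[:2]/k[2]; cv2.circle(im,tuple((u*3+1).round().astype(int)),1,(0,0,255),-1)
cv2.imwrite("pics/ov.png",im[240:240+690,540:1270][:,:][:690,:730][::1] if 0 else cv2.resize(im[240:940,540:1270],None,fx=.85,fy=.85))
np.save("fit.npy",best.x)
E
```

```text
2271
ring [0.55154377 0.05323603 0.02      ]
[ 0.5524481   0.05287512 -0.27205099 -0.26695191] 0.004610436900998139 0.002057943434599203 0.0019545756929086437
carrier [ 0.48043135 -0.00468946  0.026     ] [[-0.05390007 -0.07479891]]
carrier [ 0.47992442 -0.00506062  0.054     ] [[-0.05428862 -0.07529263]]
home [0.66814272 0.10020117]
wt [0.49159983 0.11128811 0.031     ] [[-0.07430639  0.03991427]]
wt [0.49892512 0.17286392 0.026     ] [[-0.0837964  0.1011938]]
```

View pics/ov.png

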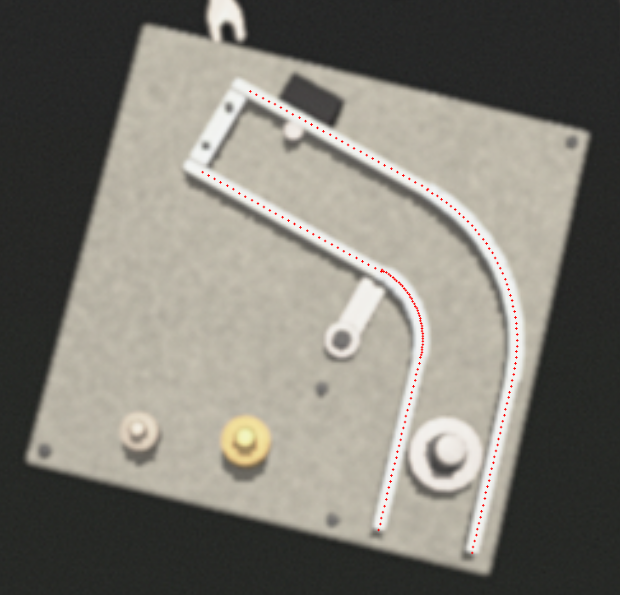

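The overlay lies on the walls all round, so guide = (0.5524, 0.0529), yaw -0.272, a ≈ -0.267. The carrier is at guide (-54,-75), with both its heights agreeing and on the centreline. The block and tower lie between the start pose and the work, so I check what stands in the way of the first move.

Run:
```python
from rig import *
import numpy as np
for n in("side","top"):
    c=camera_params(n);K,R,t=c["K"],np.array(c["rotation"]),np.array(c["position"]);d=np.load(n+"_d.npy")
    v,u=np.nonzero(d>0);z=d[v,u]
    P=(np.c_[(u-K[0,2])/K[0,0],(v-K[1,2])/K[1,1],np.ones(len(u))]*z[:,None])@R.T+t
    for lo,hi in((.06,.14),(.14,.18),(.18,.25),(.25,.4),(.4,1.2)):
        q=P[(P[:,2]>lo)&(P[:,2]<hi)&(np.hypot(P[:,0],P[:,1])>.3)&(P[:,0]>-.1)&(np.hypot(P[:,0],P[:,1])<1.1)]
        if len(q): print(n,lo,len(q),np.percentile(q,[1,50,99],axis=0).round(3).tolist())
# IK checks
f=np.load("fit.npy");w=f[2]
s=sense();q0=s["joint_pos"];print(np.round(q0,3))
def R(ya): cy,sy=np.cos(ya),np.sin(ya); return np.array([[cy,sy,0],[sy,-cy,0],[0,0,-1.]])
for ya in (w,w+np.pi/2,w-np.pi/2,w+np.pi,0):
  for pos in ([.480,-.005,.13],[.480,-.005,.054],[.62,.0,.054],[.668,.1,.054]):
    k=inverse_kinematics(pos,R(ya)); print(round(ya,2),pos,None if k is None else np.round(k,2))
```

```text
side 0.06 12130 [[0.458, -0.736, 0.061], [0.618, -0.121, 0.095], [0.957, 0.076, 0.139]]
side 0.14 17745 [[0.459, -0.768, 0.141], [0.618, -0.303, 0.15], [0.88, -0.119, 0.177]]
side 0.18 4656 [[0.562, -0.589, 0.181], [0.678, -0.428, 0.215], [0.882, -0.379, 0.249]]
side 0.25 1005 [[0.237, -0.576, 0.25], [0.592, -0.398, 0.262], [0.836, -0.379, 0.282]]
top 0.06 4801 [[0.455, -0.377, 0.061], [0.602, -0.121, 0.102], [0.847, -0.12, 0.139]]
top 0.14 51211 [[0.458, -0.382, 0.146], [0.634, -0.248, 0.15], [0.814, -0.121, 0.169]]
[ 1.143  0.469 -0.049  1.534  0.024  1.141 -0.082]
-0.27 [0.48, -0.005, 0.13] [ 0.24  0.34 -0.38  2.09  0.19  0.73 -2.1 ]
-0.27 [0.48, -0.005, 0.054] [ 0.14  0.46 -0.26  2.15  0.22  0.56 -2.13]
-0.27 [0.62, 0.0, 0.054] [ 0.06  0.62 -0.17  1.82  0.15  0.71 -2.04]
-0.27 [0.668, 0.1, 0.054] [-0.03  0.7  -0.27  1.68  0.24  0.8  -2.24]
1.3 [0.48, -0.005, 0.13] [ 0.4   0.38 -0.58  2.09  0.3   0.76 -0.64]
1.3 [0.48, -0.005, 0.054] [ 0.31  0.5  -0.47  2.14  0.4   0.59 -0.73]
1.3 [0.62, 0.0, 0.054] [ 0.29  0.67 -0.5   1.81  0.44  0.78 -0.71]
1.3 [0.668, 0.1, 0.054] [ 0.13  0.74 -
[... 155 characters left out ...]
0.98  0.94  1.9 ]
-1.84 [0.62, 0.0, 0.054] [ 0.68  0.98 -1.19  1.79  1.02  1.13  2.01]
-1.84 [0.668, 0.1, 0.054] [ 0.48  1.05 -1.19  1.64  1.04  1.2   1.92]
2.87 [0.48, -0.005, 0.13] [ 0.56  0.43 -0.78  2.08  0.42  0.8   0.82]
2.87 [0.48, -0.005, 0.054] [ 0.45  0.54 -0.66  2.13  0.55  0.65  0.7 ]
2.87 [0.62, 0.0, 0.054] [ 0.48  0.76 -0.79  1.8   0.69  0.88  0.67]
2.87 [0.668, 0.1, 0.054] [ 0.33  0.85 -0.84  1.65  0.74  0.98  0.52]
0 [0.48, -0.005, 0.13] [ 0.27  0.35 -0.41  2.09  0.21  0.74 -1.85]
0 [0.48, -0.005, 0.054] [ 0.17  0.47 -0.3   2.14  0.25  0.56 -1.89]
0 [0.62, 0.0, 0.054] [ 0.1   0.62 -0.23  1.82  0.2   0.72 -1.81]
0 [0.668, 0.1, 0.054] [-0.    0.7  -0.31  1.67  0.27  0.81 -2.  ]
```

```bash
cat > h.py <<'E'
from rig import *
from geo import *
f=np.load("fit.npy"); X0,Y0,W0,A0=f
def W(g): c,s=np.cos(W0),np.sin(W0); return np.array([X0+c*g[0]-s*g[1],Y0+s*g[0]+c*g[1]])
def Rz(ya): c,s=np.cos(ya),np.sin(ya); return np.array([[c,s,0],[s,-c,0],[0,0,-1.]])
R0=Rz(W0+np.pi/2)
E
python3 - <<'E'
from h import *
import cv2
movep([.42,-.30,.30],R0); 
C=W([-.054,-.075]); print(C)
movep([*C,.20],R0); s=sense(); print(s["time_s"],s["position"],s["wrist_force"],s["finger_gap"],s["gripper_force"])
p,d=camera("wrist"); cv2.imwrite("pics/w1.png",p[:,:,::-1])
c=camera_params("wrist"); T=np.array(c["tool_from_camera"]); Rt=np.array(s["tcp_rot"])
np.savez("w1.npz",K=c["K"],R=Rt@T[:3,:3],t=Rt@T[:3,3]+s["position"],p=p)
E
```

```text
[ 0.48028106 -0.00485631]
2.6667 [ 0.48077754 -0.00649356  0.20013971] [ 0.05165471 -0.61175152  0.09160182] 0.08496628707100051 0.0
```

View pics/w1.png

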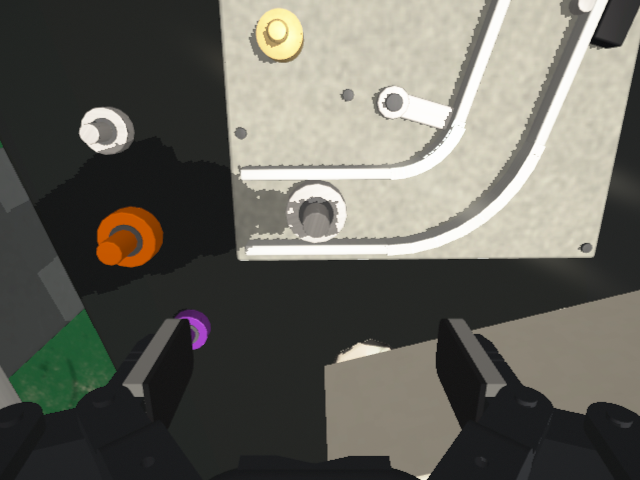

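The wrist view shows the carrier, with the post top at about (316,222) and the body at (317,211). The walls run along rows 174 and 249, and the pivot ring is at (394,102). I cross-check these against the fit, then grasp.

Run:
```python
from h import *
z=np.load("w1.npz"); c=dict(K=z["K"],rotation=z["R"],position=z["t"])
for n,q,h in [("post",(316,222),.054),("body",(317,211),.026),("ring",(394,102),.02),("inner wall",(300,174.5),.024),("outer wall",(300,250),.024),("inner leg",(480,78),.024),("outer leg",(560,98),.024)]:
    P=ray(c,q,h)[0]; print(n,P.round(4),(togd(f,P[None,:2])[0]*1e3).round(1), "res mm",(resid(f,P[None,:2])*1e3).round(1))
s=sense(); print(s["position"])
```

```text
post [ 0.4837 -0.0012  0.054 ] [-51.7 -70.6] res mm [-23.6]
body [ 0.4845 -0.0016  0.026 ] [-50.9 -70.7] res mm [-23.7]
ring [0.5535 0.055  0.02  ] [0.4 2.4] res mm [44.6]
inner wall [0.48   0.0262 0.024 ] [-62.6 -45.1] res mm [1.9]
outer wall [ 0.4644 -0.0271  0.024 ] [ -63.3 -100.7] res mm [-2.3]
inner leg [0.6093 0.0547 0.024 ] [54.3 17. ] res mm [-1.9]
outer leg [0.6578 0.0283 0.024 ] [108.1   4.6] res mm [-1.]
[ 0.48078916 -0.0066524   0.20020292]
```

Run:
```python
from h import *
C=W([-.053,-.0735])
def show(l): 
    s=sense(); p=s["position"]; F=np.array(s["wrist_force"]); G=np.array([[np.cos(W0),np.sin(W0)],[-np.sin(W0),np.cos(W0)]])
    print(l,round(s["time_s"],2),"g",(togd(f,np.array(p)[None,:2])[0]*1e3).round(2),"z",round(p[2]*1e3,2),"Fg",(G@F[:2]).round(2),F[2].round(2),"M",np.round(s["ft_torque"],2),round(s["finger_gap"]*1e3,2),np.round(s["gripper_force"],1))
show("a")
move_l([*C,.09],R0,feed=.15); show("b"); sleep(.3); show("b2")
print(move_l([*C,.0545],feed=.05,until_force=5)); show("c")
command_gripper(.03); show("d")
command_gripper(.0,25); show("e"); sleep(.3); show("f")
```

```text
a 2.72 g [-53.03 -76.59] z 200.2 Fg [-0.54 -1.24] -0.12 M [0.03 0.   0.  ] 85.26 0.0
b 3.6 g [-52.37 -73.38] z 90.61 Fg [-0.28 -0.88] -0.36 M [ 0.05  0.01 -0.04] 85.34 0.0
b2 3.9 g [-52.62 -73.5 ] z 90.58 Fg [ 0.07 -0.  ] 0.05 M [-0.02  0.04  0.05] 85.49 0.0
False
c 4.76 g [-52.84 -73.33] z 54.58 Fg [0.34 0.07] -0.1 M [0.04 0.   0.02] 85.32 0.0
d 5.33 g [-52.98 -73.51] z 54.55 Fg [ 0.51 -0.05] -0.15 M [ 0.02 -0.01 -0.05] 30.18 0.0
e 5.58 g [-52.87 -73.47] z 54.66 Fg [-0.43  0.39] 2.54 M [-0.02 -0.01  0.01] 17.14 24.4
f 5.88 g [-52.85 -73.46] z 54.66 Fg [ 0.37 -0.72] 2.61 M [-0.08  0.07  0.02] 17.37 24.5
```

```bash
cat >> h.py <<'E'
G=np.array([[np.cos(W0),np.sin(W0)],[-np.sin(W0),np.cos(W0)]])
def st():
    s=sense(); return togd(f,np.array(s["position"])[None,:2])[0]*1e3, G@np.array(s["wrist_force"])[:2], s
def show(l):
    p,F,s=st(); print(l,round(s["time_s"],2),"g",p.round(2),"z",round(s["position"][2]*1e3,2),"Fg",F.round(2),round(s["wrist_force"][2],2),round(s["finger_gap"]*1e3,2),np.round(s["gripper_force"],1))
E
python3 - <<'E'
from h import *
Z=.0545
for dy in (5,-8):
    p,F,s=st(); t=(p+[0,dy])/1e3
    print(move_l([*W(t),Z],feed=.008,until_force=3.5)); show(dy)
p,F,s=st(); move_l([*W((p+[0,2])/1e3),Z],feed=.01); show("mid")
E
```

```text
True
5 6.18 g [-52.85 -73.36] z 54.66 Fg [-0.91 -0.56] 3.76 17.27 24.6
True
-8 6.71 g [-52.77 -75.6 ] z 54.65 Fg [-0.21 -1.36] 2.1 17.3 24.5
mid 6.98 g [-52.71 -75.19] z 54.64 Fg [-0.64 -3.23] 7.41 16.94 25.0
```

Run:
```python
from h import *
Z=.0545
show("0"); sleep(.3); show("0s")
for y in (-73.5,-72.5,-74.5,-75.5,-76.5,-77.5,-75):
    move_l([*W(np.array([-52.7,y])/1e3),Z],feed=.01); sleep(.15); show(y)
```

```text
0 6.98 g [-52.71 -75.19] z 54.64 Fg [-0.64 -3.23] 7.41 16.94 25.0
0s 7.28 g [-52.71 -75.19] z 54.64 Fg [-1.01 -2.96] 6.74 16.93 25.0
-73.5 7.68 g [-52.71 -75.16] z 54.64 Fg [-0.2  -3.73] 6.74 16.81 25.0
-72.5 8.08 g [-52.63 -74.15] z 54.63 Fg [-0.26 -3.73] 5.99 17.11 24.9
-74.5 8.58 g [-52.62 -74.32] z 54.66 Fg [-0.38  1.32] 6.1 17.03 24.8
-75.5 8.98 g [-52.54 -74.94] z 54.64 Fg [-0.08  2.39] 4.98 16.93 24.7
-76.5 9.38 g [-52.48 -75.72] z 54.66 Fg [-0.36  4.39] 5.14 17.1 24.7
-77.5 9.78 g [-52.46 -75.87] z 54.75 Fg [-0.35  6.52] 4.07 17.06 24.8
-75 10.33 g [-52.51 -75.63] z 54.63 Fg [-0.8   2.18] 6.32 16.87 24.9
```

Contact shows at the outer wall near -75.8 in my frame, so the true centreline is about -74 (roughly +1.2 mm off the fit). The arm yields at about 4 N/mm. I slide with small steps, a side-force admittance and tool turning with the tangent, starting with the inlet and bend.

```bash
cat >> h.py <<'E'
Z=.0547
def path(s):  # s mm from bend start -> point mm, heading (guide)
    L=75*(np.pi/2+A0)
    if s<0: return np.array([s,-75.]),0.
    if s<L: h=s/75; return 75*np.array([np.sin(h),-np.cos(h)]),h
    h=np.pi/2+A0; return 75*np.array([np.sin(h),-np.cos(h)])+(s-L)*np.array([np.cos(h),np.sin(h)]),h
def slide(s,s1,o,step=4.,feed=.03,stop=13.,gain=.12,dead=1.5,every=2):
    o=np.array(o,float);i=0
    while s<s1-1e-6:
        s=min(s+step,s1); c,h=path(s)
        move_l([*W((c+o)/1e3),Z],Rz(W0+np.pi/2+h),feed=feed)
        p,F,S=st(); t=np.array([np.cos(h),np.sin(h)]); n=np.array([-t[1],t[0]])
        fn=F@n; ft=F@t; e=p-c
        if i%every==0 or abs(ft)>stop: print("s%.0f t%.1f ft%.1f fn%.1f fz%.1f lag%.1f lat%.1f o%s z%.1f gap%.1f"%(s,S["time_s"],ft,fn,S["wrist_force"][2],e@t-o@t,e@n,o.round(1),S["position"][2]*1e3,S["finger_gap"]*1e3))
        if abs(ft)>stop or abs(fn)>14: print("STOP"); break
        if abs(fn)>dead: o+=n*gain*(fn-np.sign(fn)*dead)
        i+=1
    np.save("state.npy",np.r_[s,o]); return s,o
E
python3 - <<'E'
from h import *
slide(-52.5,-12,[0,1.2])
E
```

```text
s-48 t10.6 ft-3.4 fn0.6 fz10.0 lag-1.0 lat-0.2 o[0.  1.2] z54.6 gap17.0
s-40 t11.2 ft-4.0 fn0.3 fz9.4 lag-1.1 lat-0.4 o[0.  1.2] z54.6 gap17.2
s-32 t11.8 ft-3.8 fn0.8 fz8.0 lag-1.1 lat-0.4 o[0.  1.2] z54.6 gap17.0
s-24 t12.3 ft-3.0 fn-0.0 fz9.4 lag-1.1 lat-0.4 o[0.  1.2] z54.6 gap17.0
s-16 t12.9 ft-4.1 fn0.7 fz9.6 lag-1.1 lat-0.3 o[0.  1.2] z54.6 gap17.2
s-12 t13.4 ft-3.8 fn1.0 fz10.2 lag-1.5 lat-0.3 o[0.  1.2] z54.6 gap17.4
```

```bash
sed -i 's/^Z=.0547/Z=.0552/' h.py
python3 - <<'E'
from h import *
v=np.load("state.npy"); slide(v[0],50,v[1:],every=1)
E
```

```text
s-8 t13.7 ft-2.5 fn-0.0 fz4.4 lag-0.8 lat-0.2 o[0.  1.2] z54.7 gap17.1
s-4 t14.0 ft-0.8 fn-0.7 fz-0.9 lag0.1 lat0.3 o[0.  1.2] z54.7 gap16.9
s0 t14.3 ft-0.0 fn-0.2 fz-3.3 lag0.0 lat1.1 o[0.  1.2] z54.7 gap17.0
s4 t14.6 ft-0.1 fn0.6 fz-2.6 lag-0.1 lat1.2 o[0.  1.2] z54.9 gap17.0
s8 t14.8 ft-0.8 fn0.7 fz-3.8 lag-0.2 lat1.2 o[0.  1.2] z55.1 gap16.9
s12 t15.1 ft0.0 fn0.3 fz-3.0 lag-0.2 lat1.2 o[0.  1.2] z55.1 gap17.1
s16 t15.4 ft-0.9 fn-0.1 fz-3.1 lag-0.1 lat1.2 o[0.  1.2] z55.2 gap16.8
s20 t15.7 ft-1.1 fn1.0 fz-2.9 lag-0.1 lat1.2 o[0.  1.2] z55.2 gap16.9
s24 t16.0 ft-0.7 fn-0.1 fz-3.5 lag-0.1 lat1.2 o[0.  1.2] z55.2 gap16.7
s28 t16.3 ft-1.1 fn-0.3 fz-3.6 lag-0.1 lat1.1 o[0.  1.2] z55.2 gap17.3
s32 t16.5 ft-1.0 fn-0.2 fz-3.1 lag-0.1 lat1.1 o[0.  1.2] z55.2 gap17.1
s36 t16.8 ft0.5 fn-0.2 fz-3.2 lag-0.1 lat1.1 o[0.  1.2] z55.2 gap17.2
s40 t17.1 ft0.3 fn0.5 fz-3.4 lag-0.1 lat1.1 o[0.  1.2] z55.2 gap17.0
s44 t17.4 ft0.0 fn0.5 fz-2.7 lag-0.1 lat1.0 o[0.  1.2] z55.2 gap16.9
s48 t17.7 ft-0.4 fn0.8 fz-3.9 lag-0.1 lat1.0 o[0.  1.2] z55.2 gap16.8
s50 t17.9 ft-0.1 fn-0.0 fz-3.0 lag-0.1 lat1.0 o[0.  1.2] z55.2 gap17.0
```

The carrier came about 0.5 mm off the board: fz ≈ -3.3 N is its weight. I put it back down at once and add control of the downforce, targeting a light press of about 3 N.

Run:
```python
s=open('h.py').read()
s=s.replace("        i+=1","        fz=S['wrist_force'][2]; Zc+=np.clip((3.5-fz)*-.00003,-.0001,.0001); i+=1").replace("W((c+o)/1e3),Z]","W((c+o)/1e3),Zc]").replace("every=2):","every=2,Zc=None):\n    Zc=Z if Zc is None else Zc").replace("np.r_[s,o]","np.r_[s,o,Zc]")
open('h.py','w').write(s)
from h import *
v=np.load("state.npy"); c,h=path(v[0]); Zc=.0552
while Zc>.0540:
    Zc-=.0001; move_l([*W((c+v[1:3])/1e3),Zc],feed=.005); sleep(.1); fz=sense()["wrist_force"][2]
    if fz>2: break
show("down"); print(Zc)
slide(v[0],70,v[1:3],every=1,Zc=Zc)
```

```text
down 20.73 g [ 46.41 -57.7 ] z 54.7 Fg [-2.36 -1.23] 5.89 16.79 25.2
0.054399999999999976
s54 t21.0 ft0.1 fn-0.9 fz4.0 lag0.7 lat0.5 o[0.  1.2] z54.7 gap17.1
s58 t21.3 ft-0.9 fn-0.5 fz4.8 lag0.4 lat0.4 o[0.  1.2] z54.7 gap17.0
s62 t21.6 ft-1.5 fn-1.4 fz4.9 lag0.3 lat0.4 o[0.  1.2] z54.7 gap17.1
s66 t21.9 ft-1.3 fn-1.5 fz5.0 lag0.2 lat0.4 o[0.  1.2] z54.7 gap16.7
s70 t22.1 ft-1.5 fn-1.9 fz5.4 lag0.2 lat0.4 o[0.  1.2] z54.7 gap17.0
```

Run:
```python
from h import *
v=np.load("state.npy"); slide(v[0],160,v[1:3],every=1,Zc=v[3])
```

```text
s74 t22.4 ft-1.2 fn-0.4 fz4.4 lag0.2 lat0.4 o[0.  1.2] z54.7 gap17.6
s78 t22.7 ft-1.8 fn-1.1 fz4.2 lag0.1 lat0.3 o[0.  1.2] z54.7 gap17.3
s82 t23.0 ft-1.5 fn-0.5 fz5.0 lag0.1 lat0.4 o[0.  1.2] z54.7 gap17.2
s86 t23.3 ft-0.1 fn-1.2 fz3.9 lag0.1 lat0.4 o[0.  1.2] z54.7 gap17.1
s90 t23.6 ft-0.7 fn-0.8 fz3.8 lag0.1 lat0.3 o[0.  1.2] z54.7 gap16.9
s94 t23.8 ft-1.3 fn-1.1 fz4.2 lag0.1 lat0.3 o[0.  1.2] z54.7 gap17.0
s98 t24.1 ft-1.9 fn-0.0 fz3.9 lag0.1 lat0.3 o[0.  1.2] z54.7 gap17.3
s102 t24.4 ft-1.4 fn-0.5 fz4.0 lag0.1 lat0.4 o[0.  1.2] z54.7 gap16.8
s106 t24.7 ft-0.7 fn-0.2 fz4.3 lag0.1 lat0.4 o[0.  1.2] z54.7 gap16.7
s110 t25.0 ft-1.1 fn0.5 fz4.6 lag0.1 lat0.4 o[0.  1.2] z54.7 gap17.1
s114 t25.3 ft-1.2 fn-0.9 fz4.0 lag0.2 lat0.4 o[0.  1.2] z54.7 gap16.8
s118 t25.5 ft-0.6 fn-0.7 fz4.2 lag0.1 lat0.3 o[0.  1.2] z54.7 gap17.0
s122 t25.8 ft-0.3 fn-0.8 fz2.9 lag0.2 lat0.3 o[0.  1.2] z54.7 gap16.7
s126 t26.1 ft0.1 fn-0.4 fz2.1 lag0.3 lat0.4 o[0.  1.2] z54.7 gap17.0
s130 t26.4 ft-0.8 fn0.2 fz1.2 lag0.3 lat0.3 o[0.  1.2] z54.8 gap17.0
s134 t26.7 ft-1.0 fn0.1 fz1.9 lag0.3 lat0.3 o[0.  1.2] z54.8 gap17.1
s138 t27.0 ft-0.7 fn-0.1 fz2.9 lag0.2 lat0.2 o[0.  1.2] z54.7 gap17.0
s142 t27.2 ft-0.3 fn-0.1 fz3.5 lag0.2 lat0.2 o[0.  1.2] z54.8 gap17.3
s146 t27.5 ft0.1 fn-0.5 fz3.7 lag0.2 lat0.2 o[0.  1.2] z54.7 gap17.0
s150 t27.8 ft-1.1 fn-0.1 fz4.9 lag0.2 lat0.2 o[0.  1.2] z54.7 gap17.1
s154 t28.1 ft-0.6 fn-0.4 fz4.4 lag0.1 lat0.3 o[0.  1.2] z54.7 gap17.0
s158 t28.4 ft-1.8 fn0.1 fz3.5 lag0.1 lat0.3 o[0.  1.2] z54.7 gap17.0
s160 t28.6 ft-1.2 fn-0.5 fz4.2 lag-0.2 lat0.3 o[0.  1.2] z54.7 gap16.8
```

Run:
```python
from h import *
v=np.load("state.npy"); slide(v[0],192,v[1:3],step=2,feed=.02,stop=17,gain=.1,dead=2,every=1,Zc=v[3])
```

```text
s162 t28.9 ft-2.1 fn-0.3 fz5.0 lag-0.1 lat0.2 o[0.  1.2] z54.7 gap17.0
s164 t29.1 ft-1.8 fn-0.3 fz4.2 lag-0.0 lat0.2 o[0.  1.2] z54.8 gap17.2
s166 t29.4 ft-2.3 fn-0.1 fz4.4 lag-0.2 lat0.3 o[0.  1.2] z54.7 gap17.2
s168 t29.6 ft-6.5 fn0.9 fz7.9 lag-1.7 lat0.3 o[0.  1.2] z54.8 gap17.1
s170 t29.9 ft-7.7 fn2.0 fz8.6 lag-2.6 lat0.5 o[0.  1.2] z54.8 gap17.0
s172 t30.1 ft-8.9 fn3.4 fz8.7 lag-2.7 lat0.8 o[0.  1.2] z54.8 gap17.0
s174 t30.4 ft-7.7 fn2.6 fz8.1 lag-2.5 lat1.2 o[-0.1  1.2] z54.8 gap16.9
s176 t30.6 ft-6.4 fn2.6 fz7.9 lag-2.1 lat1.6 o[-0.1  1.2] z54.8 gap16.6
s178 t30.9 ft-6.8 fn3.9 fz7.2 lag-1.8 lat2.0 o[-0.2  1.2] z54.8 gap17.2
s180 t31.1 ft-5.9 fn3.1 fz5.4 lag-1.4 lat2.5 o[-0.4  1.3] z54.8 gap16.8
s182 t31.4 ft-4.8 fn2.5 fz5.9 lag-1.0 lat2.8 o[-0.5  1.3] z54.8 gap17.0
s184 t31.6 ft-3.9 fn3.0 fz4.9 lag-0.7 lat3.1 o[-0.5  1.3] z54.8 gap17.0
s186 t31.9 ft-3.1 fn4.8 fz4.8 lag-0.4 lat3.3 o[-0.6  1.4] z54.8 gap17.0
s188 t32.1 ft-1.7 fn4.9 fz2.9 lag0.1 lat3.4 o[-0.9  1.4] z54.9 gap17.2
s190 t32.4 ft-0.0 fn5.7 fz-0.2 lag0.4 lat3.2 o[-1.2  1.5] z54.9 gap17.0
s192 t32.6 ft-0.2 fn4.0 fz-2.2 lag0.4 lat2.7 o[-1.6  1.6] z55.0 gap16.9
```

Past the catch's crest. Downforce has faded, so I lower slightly and push gently on to the stop.

Run:
```python
from h import *
v=np.load("state.npy"); c,h=path(v[0]); Zc=v[3]; print(Zc); o=v[1:3]
while Zc>.0540:
    Zc-=.0001; move_l([*W((c+o)/1e3),Zc],feed=.005); sleep(.05); fz=sense()["wrist_force"][2]
    if fz>3: break
show("down"); print(Zc)
slide(v[0],204,o,step=1,feed=.015,stop=8,gain=.1,dead=1.5,every=1,Zc=Zc)
```

```text
0.055437174449856165
down 37.12 g [95.41 72.99] z 54.8 Fg [-4.39  2.2 ] 2.44 17.05 25.2
0.05393717444985612
s193 t37.4 ft-0.9 fn5.3 fz4.3 lag-0.6 lat2.1 o[-1.8  1.7] z54.8 gap17.0
s194 t37.6 ft-1.8 fn5.4 fz4.9 lag-1.3 lat2.1 o[-2.1  1.8] z54.8 gap16.5
s195 t37.9 ft-2.7 fn4.6 fz5.2 lag-1.7 lat2.1 o[-2.5  1.9] z54.8 gap16.9
s196 t38.1 ft-2.1 fn4.4 fz5.7 lag-1.7 lat2.1 o[-2.8  1.9] z54.8 gap16.9
s197 t38.4 ft-3.3 fn3.7 fz5.3 lag-1.2 lat2.3 o[-3.1  2. ] z54.8 gap17.0
s198 t38.6 ft-2.9 fn2.8 fz5.6 lag-1.0 lat2.4 o[-3.3  2.1] z54.8 gap17.4
s199 t38.9 ft-4.4 fn3.3 fz6.7 lag-1.9 lat2.5 o[-3.4  2.1] z54.8 gap16.8
s200 t39.1 ft-7.1 fn2.9 fz7.4 lag-2.8 lat2.4 o[-3.6  2.2] z54.8 gap17.2
s201 t39.4 ft-7.7 fn3.4 fz8.5 lag-3.7 lat2.4 o[-3.7  2.2] z54.8 gap17.0
s202 t39.6 ft-9.5 fn3.2 fz10.5 lag-4.6 lat2.4 o[-3.9  2.2] z54.8 gap17.1
STOP
```

Lag now grows one-to-one at s ≈ 198.5 (expected home 197.8), so the carrier is on the stop. I relax, release, rise and look.

Run:
```python
from h import *
import cv2
p,F,s=st(); c,h=path(200); t=np.array([np.cos(h),np.sin(h)])
print("dist from centre",np.hypot(*(p-[0,1.2])))
move_l([*W((p+t*.5)/1e3),.0545],feed=.01); show("relaxed")
command_gripper(.045); show("open"); 
q=np.array(sense()["position"]); move_l([q[0],q[1],.15],feed=.12); show("up")
move_l([q[0]-.12,q[1]-.02,.25],feed=.2); s=sense()
p,_=camera("top"); cv2.imwrite("pics/t2.png",cv2.resize(p[95:305,185:420,::-1],None,fx=2.6,fy=2.6,interpolation=cv2.INTER_CUBIC))
p,_=camera("side"); cv2.imwrite("pics/s2.png",cv2.resize(p[170:330,160:400,::-1],None,fx=3,fy=3,interpolation=cv2.INTER_CUBIC)); np.save("s2.npy",p)
```

```text
dist from centre 123.45404463949713
relaxed 40.23 g [96.6  77.62] z 54.79 Fg [-4.54 -1.25] 5.51 16.85 25.4
open 40.61 g [97.43 78.2 ] z 54.4 Fg [-0.96 -0.26] 0.59 45.14 0.0
up 41.56 g [97.05 77.68] z 149.09 Fg [-0.35 -0.31] 0.01 45.12 0.0
```

View pics/t2.png

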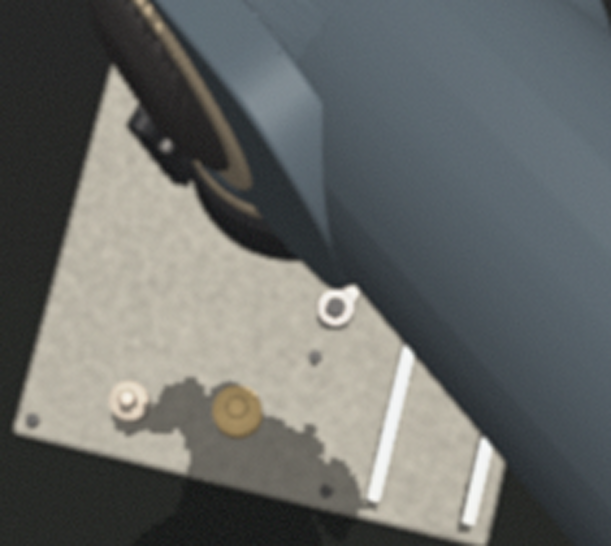

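View pics/s2.png

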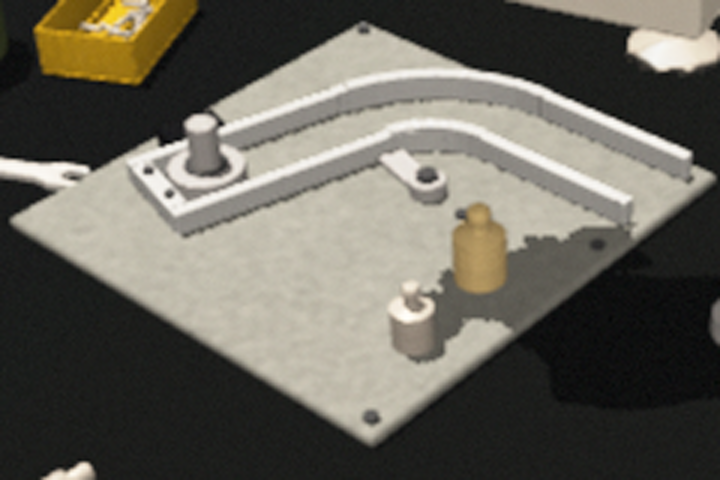

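The side crop shows the carrier at (206,165) against the stop bar. Both weights stand at (413,320) and (480,250). I measure the home distance.

Run:
```python
from h import *
c=camera_params("side"); R=ray(c,(427/3+160,175/3+170),.02)[0][:2]
for q,z in [((201.5,120),.054),((206.5,165),.026)]:
    P=ray(c,(q[0]/3+160,q[1]/3+170),z)[0][:2]; g=togd(f,P[None])[0]*1e3; r=togd(f,R[None])[0]*1e3
    d=g-r; print(P,g.round(1),r.round(1),"dist ring",np.hypot(*d).round(1),"along leg",(d@[-np.sin(A0),np.cos(A0)]).round(1))
s=sense(); print(s["time_s"])
```

```text
[0.66674149 0.10111969] [97.1 77.2] [-0.3  2. ] dist ring 123.0 along leg 98.2
[0.66556611 0.10366772] [95.3 79.3] [-0.3  2. ] dist ring 122.9 along leg 99.8
42.5917
```

Run:
```python
from h import *
import cv2
movep([.46,-.05,.28],R0); movep([.42,-.30,.30],R0); print(sense()["time_s"])
p,_=camera("top"); cv2.imwrite("pics/t3.png",cv2.resize(p[100:190,235:335,::-1],None,fx=6,fy=6,interpolation=cv2.INTER_CUBIC))
```

```text
44.3917
```

View pics/t3.png

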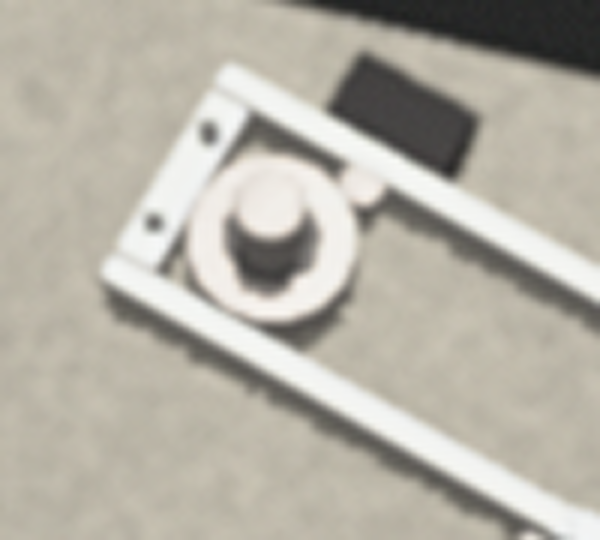

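The carrier body (centre (273,238)) touches the stop bar, the roller at (362,185) holds it from behind, and the arm is clear. I hand it in.

```bash
python3 -c "
from rig import *
print(finish_job())"
```

```text
the job is handed in; nothing more can be done
None
```

I handed the job in with the carrier home against the end stop, held by the catch, and both check weights standing on the board, but the carrier did not stay down all the way: it rode about 0.5 mm off the board through roughly the first half of the bend (its full weight on the gripper for about 5 s) before I put it back down, and its downforce briefly faded again just past the catch; forces read at the wrist stayed near 11 N or less in the plane, and the last time I read was about 44 s.

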